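# Third hand at the fitting jig: level a display base and hold it against the sprung rail

### The arm

A 6-joint arm with a two-finger parallel gripper is mounted at the origin on the work surface. World frame = base frame: x ahead of the robot, y to its left, z up, the work surface at z = 0. Lengths are in m, angles in rad, forces in N, time in s.
With the tool pointing down it reaches from about 0.35 to 0.975 m from the base axis. Payload 4.9 kg.
Tool frame: the origin (TCP) lies midway between the tips of the shut fingers; the grasp point (between the pads) lies 19 mm behind it; y points along the fingers, z is the direction in which the jaws open and shut, and the axes are right-handed (so a half turn about y gives the same grasp; the last joint's range is limited). The gripper opens to 85 mm and grips with 20 to 120 N. Pads are 22 mm wide; open, the fingers measure 114 mm over their backs; the gripper's body (76 mm by 85 mm) begins 54 mm behind the grasp point. The pads swing forward as they close: fully open they stand 13 mm farther back than shut.
Start: joints at [-1.363, 0.053, 1.613, -0, 1.476, -0.119], TCP at [0.201, -0.592, 0.231] pointing down, gripper open.
Joint ranges: [-3.01, 3.01], [-1.01, 2.22], [0.06, 2.58], [-1.02, 4.17], [0.09, 2.62], [-3.14, 3.14]. Speed limits (rad/s): [2.57, 2.57, 3.14, 3.14, 3.14, 3.14].

### API

Orientations are given as a unit quaternion [w, x, y, z].
In Python, from plant import * gives the robot as it stands.
- The arm moves only by the shell command python3 -m crank 'ROWS'. ROWS is JSON, a list that holds one entry, the list of rows, each a list of 5 numbers: the gripper command: -1 is shut, 1 is fully open, values between are in proportion, then the shift along the tool's x, y, z in cm, then the turn about the tool's y in degrees. In form: [[[jaw, dx, dy, dz, twist], ...]]. A call has 1 to 8 rows; each row shifts and turns the commanded pose from where the row before left it, along the tool's axes as they then stand; what a row does not reach is not made up. A row lasts 1/8 s, in which the tool goes at most 62.5 mm and 10.7 degrees, less where a joint would pass 70% of its speed; a pose out of reach is approached as far as the arm can. A call with a gripper value outside its range is refused whole. The fingers move at their own pace and stop on an object; the grip force is fixed at half the most. Time passes only in rows, so rows that do not move let the fingers close. It gives the time, the measured TCP pose, the force and the opening at its end, in the units of the state.
- state(): the state, without advancing time (a new reading comes with each control period).
- grab_frame(name): name is "side" or "top"; returns a dict with "frame" (420x560x3 uint8, red, green, blue), "fx", "fy", "cx", "cy" (pixels), "pose" (4x4, takes a point from camera to world coordinates). Camera axes: x right, y up, looking along -z (the intrinsics and any distortion apply to the point x, -y, -z); pixel columns grow to the right and rows downward; lengths in m; the calibration is good to about 2 mm. A picture is of the moment at which its call begins. There is no depth.
- job_done(): hands the job in, once; it reports no verdict.
The state is a dict: "time": time; "joint_pos": joint angles; "joint_vel": joint speeds; "joint_efforts": joint torques, N m; "tool_pos": TCP position; "tool_rot": TCP orientation; "contact_force": force on the tool from outside, world axes, zero at the start; "ft_torque": the same for the moment, N m; "gripper_width": opening from 0.0 (shut) to 1.0 (fully open).
Only numpy, scipy, OpenCV 4.12 (cv2) and the standard library are available. Lean on these libraries where they do the work, as an engineer would, in place of code of your own. Each camera call takes 0.05 s, during which the arm holds its last target.

### The job

The walnut base plate with the metal bayonet ring lies in the fitting jig with its near end propped up on the jig's lift pin: press that end down until the pin is fully sunk and the plate sits flat on the jig bed. Only then push the plate endwise and squarely against the jig's sprung rail with a steady 10 newtons or so, never over 20, and finish while still holding that push, so that a colleague can drive the screws. Leave everything else on the shelf where it stands.

Things in the scene. Friction and masses are not known exactly. Their poses are not given: they have to be found in the camera images.
- jig: Fixed jig: bare aluminium bed, 270 (x) x 130 (y) x 20 mm thick. Origin on the shelf (z = 0), z up, +x along the bed towards the sprung rail = the pushing direction. Bed top at z = 20, from x = -90 (open near end) to 180; a dark housing stands 32 above it at x = 150 to 180. Lift pin at x = -30, y = 0. The rail's face stands at x = 100 mm when untouched
- rail_face (a point): Middle of the working face of the sprung rail, a steel bar 120 wide (jig y), 28 high (from 1.5 to 29.5 mm above the bed) and 12 mm thick, across the bed in front of the housing on two spring-loaded guide rods. Axes as the jig's
- rail (a joint): Travel of the sprung rail towards the housing: 0 m untouched, end stop at 0.030. It pushes back with 0.8 N per mm (no preload, hardly any friction): 10 N at 0.0125, 20 N at 0.025
- lift_pin (a joint): How far the lift pin (domed steel pin, 16 mm across, at jig x = -30, y = 0) is pressed down: 0 m standing 10 mm proud of the bed, 0.010 with its top level with the bed. Held by friction only: it yields to about 5 N and stays where it is left; the plate's weight does not sink it
- plate_center (a point): Centre of the loose walnut slab, 110 (x) x 64 (y) x 22 mm, 0.15-0.35 kg. x points to its far end face, which goes against the rail. On top a metal ring, 50 across, 8 high, 20 mm from the middle towards the far end; the 50 mm of top at the near end are bare. Starts tilted about 0.11 rad: near end up on the lift pin, far end on the bed 30 to 55 mm short of the rail. Flat: this point at z = 31 mm
- glass_case: Bystander: glass display cylinder on a round metal base, 86 across, 154 mm high. Origin under its centre
- walnut_block: Bystander: plain walnut pedestal block 60 x 60 x 50 mm high. Origin under its centre
- dish: Bystander: shallow white ceramic dish, 100 mm across, 18 high. Origin under its centre
- marble_center (a point): Bystander: centre of the dark ruby glass marble, 25 mm across, lying in the dish
- ring_gauge: Bystander: flat steel ring gauge, 60 across, hole 36, 12 mm high. Origin under its centre
- screwdriver: Bystander: screwdriver 190 mm long lying on the shelf beside the jig
- screw_jar: Bystander: small jar with a metal cap, 50 across, 60 mm high. Origin under its centre
There are look-alikes about, which are no part of the job. Leave any pink or purple look-alike of the part that bears plate_center alone.

How it is judged:
By the outcome, as a careful person would: the job done as asked, in the order asked, and still so for the second after the job is handed in, while the arm keeps its last pose, push and grip.
It also fails if it takes over 53 s, if anything falls off the work surface, if the arm or the gripper's body presses on something with over 40 N, if the wrist force passes 120 N, or if a joint passes its speed limit or range.

## Working session

There is one attempt and no reset: what is moved stays moved. The work goes in short steps, Python scripts to look and compute and a shell command to move; the robot and the scene stay as the last step left them, time stands still between calls to the robot, and variables do not carry over. Pictures are saved under pics/ and viewed, and the job is handed in when it is done.

```bash
mkdir -p pics; ls; python3 - <<'E'
from plant import *
import cv2,pickle
s=state()
print({k:(v if not hasattr(v,'round') else v) for k,v in s.items()})
d={}
for n in ("side","top"):
    g=grab_frame(n); d[n]=g
    cv2.imwrite(f"pics/{n}0.png",g["frame"][:,:,::-1])
    print(n,{k:g[k] for k in g if k!="frame"})
pickle.dump(d,open("f0.pkl","wb"))
E
```

```text
pics
{'time': 0.0, 'joint_pos': array([-1.36298032e+00,  5.33653131e-02,  1.61429384e+00, -1.53772621e-05,
        1.47603093e+00, -1.18989368e-01]), 'joint_vel': array([-0.00079105,  0.00031945,  0.00046537, -0.00145002, -0.00091816,
        0.00109185]), 'joint_efforts': array([ 4.33259320e-04, -3.93681586e+01, -3.70175278e+01, -4.36315338e-05,
        7.17568793e-03, -4.68522074e-06]), 'tool_pos': array([ 0.20050821, -0.59129662,  0.23005789]), 'tool_rot': array([ 0.11499178, -0.11506844,  0.69842785, -0.69694669]), 'contact_force': array([-0.7446519 ,  0.34545782,  0.17660265]), 'ft_torque': array([ 0.00872022, -0.01502468, -0.00655043]), 'gripper_width': 1.000386653100274}
side {'fx': 433.06280168000814, 'fy': 433.06280168000814, 'cx': 284.0642680690059, 'cy': 211.9430890263731, 'pose': array([[-0.99970962,  0.01954208, -0.01409877,  0.54972631],
       [-0.02306379, -0.60648123,  0.79476322,  0.70424133],
       [ 0.00698069,  0.79485761,  0.60675584,  0.59180924],
       [ 0.        ,  0.        ,  0.        ,  1.        ]])}
top {'fx': 436.4386922289267, 'fy': 436.4386922289267, 'cx': 278.9033114514411, 'cy': 213.36816121366553, 'pose': array([[-0.00378752,  0.98046466, -0.19665887,  0.3934278 ],
       [-0.99998042, -0.00469331, -0.00414006,  0.02996586],
       [-0.00498216,  0.19663934,  0.98046323,  1.01626537],
       [ 0.        ,  0.        ,  0.        ,  1.        ]])}
```

View pics/side0.png

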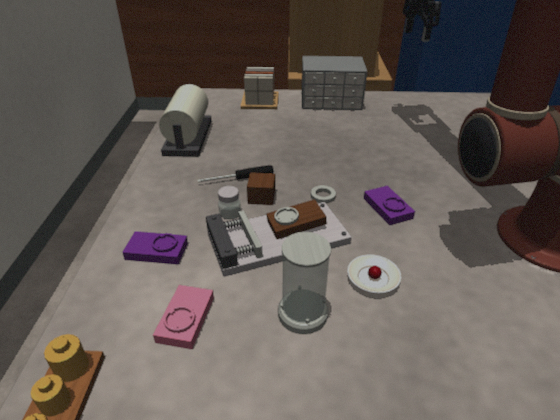

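View pics/top0.png

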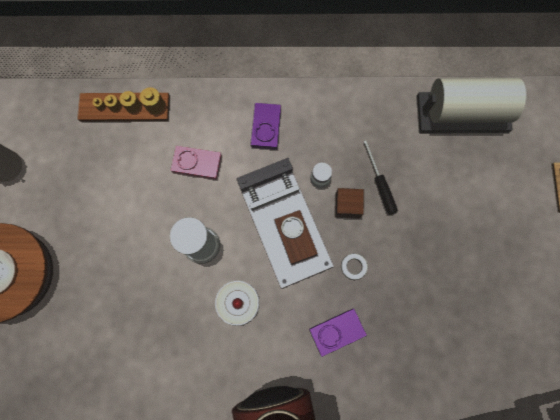

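Candidates: walnut plate with ring in the jig at top (296,236) and side (297,218). Look-alikes: pink (197,162), purple (266,126), purple (338,332). The plain walnut block is at (350,202). By the description I choose the brown ringed slab on the aluminium bed, and check it in a crop.

```bash
python3 - <<'E'
import cv2,pickle
d=pickle.load(open("f0.pkl","rb"))
a=d["top"]["frame"][150:300,220:350,::-1]
b=d["side"]["frame"][185:280,195:360,::-1]
cv2.imwrite("pics/topc.png",cv2.resize(a,None,fx=4,fy=4,interpolation=cv2.INTER_CUBIC))
cv2.imwrite("pics/sidec.png",cv2.resize(b,None,fx=4.5,fy=4.5,interpolation=cv2.INTER_CUBIC))
E
```

```text
(no output)
```

View pics/topc.png

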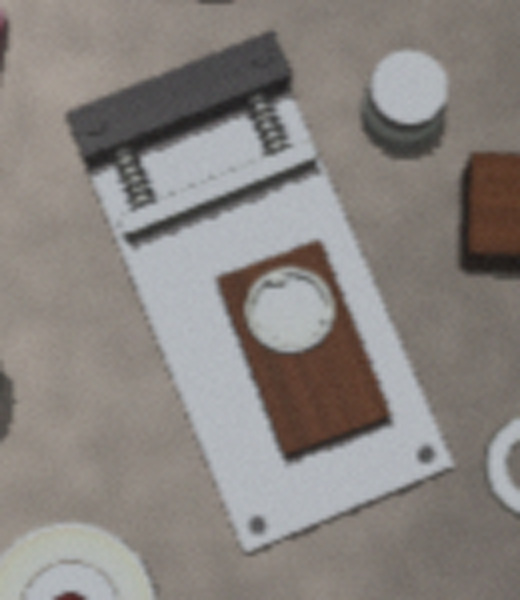

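View pics/sidec.png

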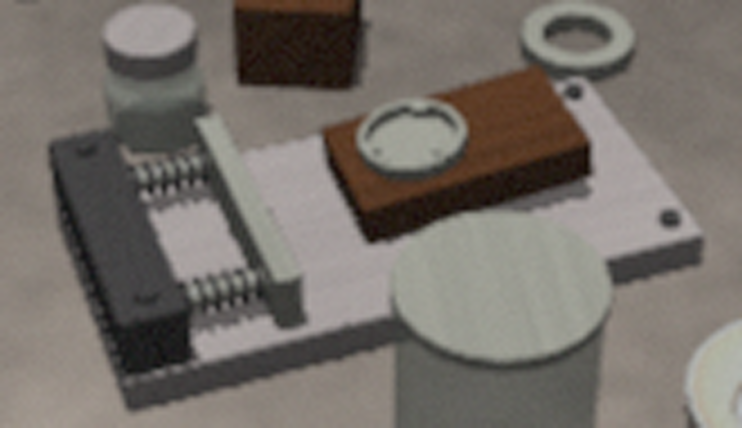

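```bash
cat > h.py <<'E'
import numpy as np
def ray(g,u,v):
    c=np.array([(u-g["cx"])/g["fx"],-(v-g["cy"])/g["fy"],-1.0]); P=np.array(g["pose"])
    return P[:3,3],P[:3,:3]@c
def onz(g,u,v,z):
    o,d=ray(g,u,v); return o+d*(z-o[2])/d[2]
def proj(g,p):
    P=np.array(g["pose"]); c=P[:3,:3].T@(np.array(p)-P[:3,3])
    return g["cx"]+g["fx"]*c[0]/-c[2], g["cy"]-g["fy"]*c[1]/-c[2]
E
python3 - <<'E'
import cv2,pickle,numpy as np
from h import *
d=pickle.load(open("f0.pkl","rb"))
t=d["top"];s=d["side"]
T=lambda x,y:(220+(x+.5)/4-.5,150+(y+.5)/4-.5)
S=lambda x,y:(195+(x+.5)/4.5-.5,185+(y+.5)/4.5-.5)
# bed corners near end
A=onz(t,*T(248,552),.02);B=onz(t,*T(452,466),.02)
print("near corners top",A,B,np.linalg.norm(A-B))
B2=onz(s,*S(700,238),.02); print("side near(+y)",B2)
C=onz(s,*S(583,78),.02); print("side near(-y)",C)
F=onz(s,*S(128,383),.02); print("side far +y",F, np.linalg.norm(F-B2))
# edges
for p,q in (((296,100),(452,466)),((92,170),(248,552))):
    a=onz(t,*T(*p),.02);b=onz(t,*T(*q),.02); print("edge dir",np.arctan2(*(a-b)[[1,0]]))
print("side edge",np.arctan2(*(F-B2)[[1,0]]))
hsv=cv2.cvtColor(t["frame"],cv2.COLOR_RGB2HSV)
for n,g,box in(("top",t,(200,270,270,320)),("side",s,(195,240,262,330))):
    f=g["frame"].astype(int); m=((f[...,0]-f[...,2])>25).astype(np.uint8)
    k=np.zeros_like(m); k[box[0]:box[1],box[2]:box[3]]=1; m*=k
    cs,_=cv2.findContours(m,cv2.RETR_EXTERNAL,cv2.CHAIN_APPROX_NONE); c=max(cs,key=cv2.contourArea)
    print(n,cv2.contourArea(c),cv2.minAreaRect(c)); print(cv2.approxPolyDP(cv2.convexHull(c),2,True)[:,0].tolist())
# plate top corners by hand
for nm,p,z in (("nearL",(286,450),.054),("nearR",(388,415),.054),("farL",(219,277),.042),("farR",(322,242),.042)):
    print(nm,onz(t,*T(*p),z))
for nm,p,z in (("near+y",(588,145),.054),("near-y",(540,68),.054),("far-y",(325,132),.042),("far+y",(368,205),.042)):
    print(nm,onz(s,*S(*p),z))
E
```

```text
near corners top [0.42272412 0.02869107 0.02      ] [ 0.4704383  -0.08740445  0.02      ] 0.12551817951438
side near(+y) [0.42736489 0.03614228 0.02      ]
side near(-y) [ 0.4738185  -0.08465704  0.02      ]
side far +y [0.67175463 0.13498876 0.02      ] 0.26362278114707266
edge dir 0.3797579014950157
edge dir 0.3877111125040571
side edge 0.38434739077454605
top 1211.0 ((295.3753356933594, 236.46514892578125), (47.32512664794922, 27.494138717651367), 68.74949645996094)
[[299, 211], [316, 253], [291, 262], [275, 219]]
side 655.0 ((295.8194580078125, 215.4181365966797), (21.966474533081055, 55.393714904785156), 72.75853729248047)
[[325, 216], [302, 225], [275, 231], [267, 213], [314, 199]]
nearL [0.47694945 0.0075658  0.054     ]
nearR [ 0.49597726 -0.04888917  0.054     ]
farL [0.57613687 0.0444126  0.042     ]
farR [ 0.5961523  -0.01432633  0.042     ]
near+y [0.47867174 0.01337659 0.054     ]
near-y [ 0.49826421 -0.04513472  0.054     ]
far-y [ 0.59814844 -0.00792123  0.042     ]
far+y [0.57633956 0.04409239 0.042     ]
```

```bash
python3 - <<'E'
import pickle,numpy as np
from h import *
from plant import *
from scipy.spatial.transform import Rotation as R
d=pickle.load(open("f0.pkl","rb")); t=d["top"];s=d["side"]
st=state(); q=st["tool_rot"]; M=R.from_quat(np.r_[q[1:],q[0]]).as_matrix(); print(M.round(3))
for n,a in dict(case_base=onz(s,303,310,0.008),case_top_s=onz(s,304,249,.154),case_top_t=onz(t,189,237,.154),block_t=onz(t,350,202,.05),jarcap_t=onz(t,321.5,172,.06),jarcap_s=onz(s,229,193.5,.06),dish_t=onz(t,237,303,.018),dish_s=onz(s,374,274,.018),gauge=onz(t,355,267,.012),cab=onz(s,333,107,0),box=onz(s,260,105,0),purp=onz(t,338,332,.02)).items(): print(n,a.round(3))
yaw=.385;u=np.array([np.cos(yaw),np.sin(yaw)]);n=np.array([-u[1],u[0]])
# rail face line top edge: crop front-top edge
T=lambda x,y:(220+(x+.5)/4-.5,150+(y+.5)/4-.5)
S=lambda x,y:(195+(x+.5)/4.5-.5,185+(y+.5)/4.5-.5)
for nm,f,g,a,b in(("t",T,t,(126,236),(318,160)),("s",S,s,(213,118),(298,272))):
    p=onz(g,*f(*a),.0495);r=onz(g,*f(*b),.0495);print("rail",nm,p,r,((p+r)/2), np.linalg.norm(p-r), np.arctan2(*(p-r)[[1,0]])-np.pi/2)
# screw holes
for nm,f,g,a,b in(("t",T,t,(257,524),(426,453)),("s",S,s,(670,217),(573,91))):
    p=onz(g,*f(*a),.02);r=onz(g,*f(*b),.02);print("holes",nm,((p+r)/2), np.linalg.norm(p-r), np.arctan2(*(p-r)[[1,0]])-np.pi/2)
E
```

```text
[[-0.947 -0.     0.321]
 [-0.321  0.002 -0.947]
 [-0.    -1.    -0.002]]
case_base [0.524 0.215 0.008]
case_top_s [0.528 0.221 0.154]
case_top_t [0.519 0.213 0.154]
block_t [ 0.613 -0.127  0.05 ]
jarcap_t [ 0.681 -0.063  0.06 ]
jarcap_s [ 0.681 -0.054  0.06 ]
dish_t [0.389 0.129 0.018]
dish_s [0.393 0.136 0.018]
gauge [ 0.469 -0.139  0.012]
cab [ 0.415 -0.648  0.   ]
box [ 0.657 -0.654  0.   ]
purp [ 0.326 -0.095  0.02 ]
rail t [0.59859714 0.09692262 0.0495    ] [ 0.6424183  -0.01234051  0.0495    ] [0.62050772 0.04229106 0.0495    ] 0.11772308904412898 0.3814205407122524
rail s [ 0.64950019 -0.00708219  0.0495    ] [0.60350394 0.09758652 0.0495    ] [0.62650206 0.04525216 0.0495    ] 0.11432932808392353 -2.7275499226017637
holes t [ 0.45807849 -0.02464939  0.02      ] 0.10416982680440122 0.38962128654827466
holes s [ 0.45946431 -0.02582923  0.02      ] 0.10335994396275491 0.39438463565660253
```

```bash
python3 -m crank '[[[-1,0,0,0,-3.3],[-1,-4.5,0,-3.9,0],[-1,-4.5,0,-3.9,0],[-1,-4.5,0,-3.9,0],[-1,-4.5,0,-3.9,0],[-1,-4.5,0,-3.9,0],[-1,-4.5,0,-3.9,0],[-1,-4.5,0,-3.9,0]]]'
```

```text
time: 1.1
tool_pos: [0.3906, -0.2188, 0.231]
tool_rot: [0.135, -0.135, 0.694, -0.694]
contact_force: [0.3, -0.8, -0.2]
gripper_width: -0.002
```

```bash
python3 -m crank '[[[-1,-4.6,0,-3.9,0],[-1,-4.6,0,-3.9,0],[-1,-4.6,0,-3.9,0],[-1,-4.6,0,-3.9,0],[-1,0,4,0,0],[-1,0,4,0,0],[-1,0,2,0,0],[-1,0,0,0,0]]]'
cat > look.py <<'E'
import sys,cv2,pickle
from plant import *
d={}
for n in ("side","top"):
    d[n]=grab_frame(n)
k=sys.argv[1]
pickle.dump(d,open(f"f{k}.pkl","wb"))
a=d["top"]["frame"][140:300,210:360,::-1]; b=d["side"]["frame"][150:290,195:360,::-1]
a=cv2.resize(a,(450,480),interpolation=cv2.INTER_CUBIC); b=cv2.resize(b,(566,480),interpolation=cv2.INTER_CUBIC)
import numpy as np
c=np.hstack([cv2.resize(a,(350,373)),cv2.resize(b,(440,373))])
cv2.imwrite(f"pics/l{k}.png",c)
s=state(); print(s["time"],s["tool_pos"].round(4),s["contact_force"].round(2))
E
python3 look.py 1
```

```text
time: 2.1
tool_pos: [0.5005, -0.0067, 0.1287]
tool_rot: [0.133, -0.137, 0.695, -0.693]
contact_force: [0.2, 0.1, -0.6]
gripper_width: 0.002
2.2 [ 0.5026 -0.0071  0.1319] [ 0.56 -0.11  0.63]
```

View pics/l1.png

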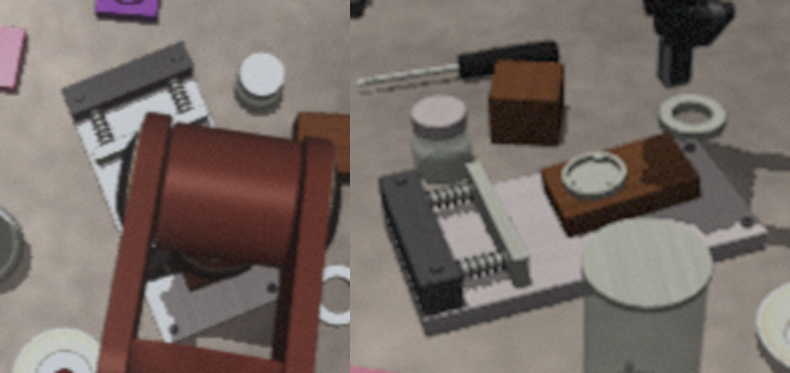

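The arm now hides the plate from the top camera. In the side view the fingertips are at about (317,180), above the bare near end, and the plate still stands tilted.

```bash
python3 - <<'E'
import pickle
from h import *
d=pickle.load(open("f1.pkl","rb"));print(proj(d["side"],[.5026,-.0071,.1319]))
E
python3 -m crank '[[[-1,0,3,0,0],[-1,0,3,0,0],[-1,0,0.7,0,0],[-1,0,0,0,0],[-1,0,0.3,0,0],[-1,0,0.2,0,0],[-1,0,0,0,0]]]'; python3 look.py 2
```

```text
(np.float64(315.0186254333437), np.float64(178.6156399547708))
time: 3.08
tool_pos: [0.5025, -0.0071, 0.0596]
tool_rot: [-0.135, 0.135, -0.694, 0.694]
contact_force: [0.4, -0.6, -0.2]
gripper_width: 0.001
3.175 [ 0.5025 -0.0071  0.0595] [ 0.21 -0.29 -0.53]
```

View pics/l2.png

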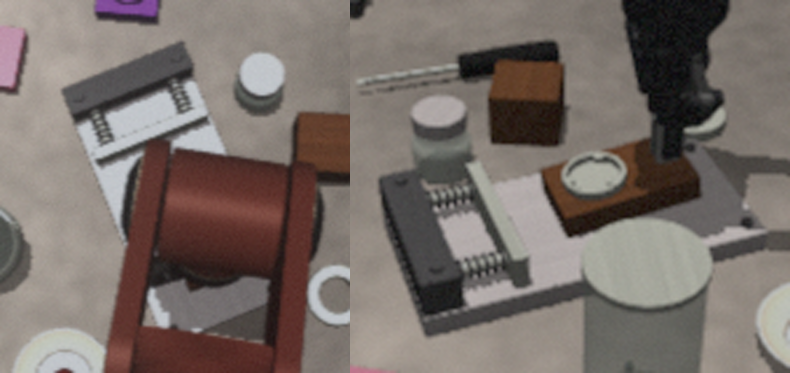

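```bash
python3 -m crank '[[[-1,0,0.3,0,0],[-1,0,0.3,0,0],[-1,0,0.2,0,0],[-1,0,0.2,0,0],[-1,0,0,0,0]]]';python3 -m crank '[[[-1,0,0.2,0,0],[-1,0,0.2,0,0],[-1,0,0,0,0]]]'
```

```text
time: 3.8
tool_pos: [0.5023, -0.0071, 0.0492]
tool_rot: [-0.135, 0.135, -0.694, 0.694]
contact_force: [-1.0, 0.1, 1.7]
gripper_width: 0.001
time: 4.18
tool_pos: [0.5023, -0.0071, 0.0451]
tool_rot: [-0.135, 0.135, -0.694, 0.694]
contact_force: [-0.8, -0.3, 0.8]
gripper_width: 0.0
```

```bash
python3 -m crank '[[[-1,0,0.1,0,0],[-1,0,0.1,0,0],[-1,0,0,0,0]]]';python3 -m crank '[[[-1,0,0.1,0,0],[-1,0,0.1,0,0],[-1,0,0,0,0]]]'; python3 look.py 3
```

```text
time: 4.55
tool_pos: [0.5023, -0.0071, 0.0432]
tool_rot: [0.135, -0.135, 0.694, -0.694]
contact_force: [-1.5, -1.3, 1.9]
gripper_width: -0.003
time: 4.92
tool_pos: [0.5023, -0.0071, 0.042]
tool_rot: [0.135, -0.135, 0.694, -0.694]
contact_force: [-5.3, -0.5, 7.7]
gripper_width: -0.001
5.025 [ 0.5023 -0.0071  0.042 ] [-4.41 -0.81  8.68]
```

View pics/l3.png

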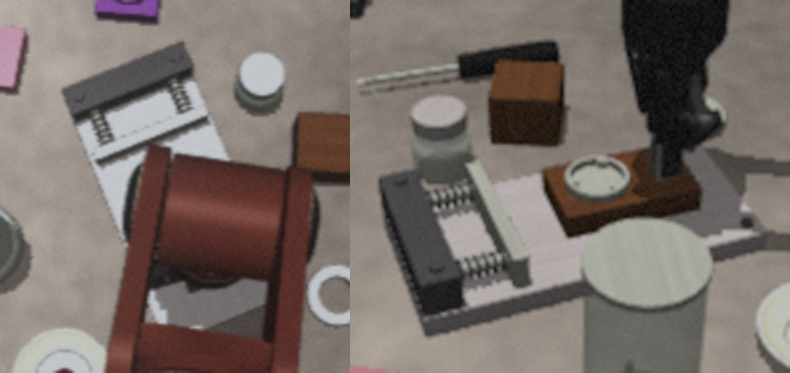

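The near end has come down and the force is rising at z = 42 mm, the expected flat height. I'll press to a firmer force to seat it fully.

```bash
python3 -m crank '[[[-1,0,0.1,0,0],[-1,0,0,0,0]]]';python3 -m crank '[[[-1,0,0.1,0,0],[-1,0,0,0,0]]]'
```

```text
time: 5.28
tool_pos: [0.5023, -0.0071, 0.042]
tool_rot: [0.135, -0.136, 0.694, -0.694]
contact_force: [-8.4, 0.5, 15.2]
gripper_width: 0.001
time: 5.52
tool_pos: [0.5024, -0.0071, 0.042]
tool_rot: [0.134, -0.136, 0.694, -0.694]
contact_force: [-11.6, -0.2, 20.5]
gripper_width: 0.0
```

```bash
python3 -m crank '[[[-1,0,0.1,0,0],[-1,0,0,0,0]]]'; python3 -m crank '[[[-1,0,-0.5,0,0],[-1,0,-2,0,0],[-1,0,-2,0,0],[-1,2.65,0,0.4,0],[-1,2.65,0,0.3,0],[-0.4,0,0,0,0],[-0.4,0,0,0,0]]]'; python3 look.py 4
```

```text
time: 5.78
tool_pos: [0.5024, -0.0072, 0.0419]
tool_rot: [0.134, -0.136, 0.694, -0.694]
contact_force: [-14.4, 0.2, 27.1]
gripper_width: 0.001
time: 6.65
tool_pos: [0.4564, -0.0332, 0.0833]
tool_rot: [0.135, -0.135, 0.694, -0.694]
contact_force: [0.6, -0.6, -0.4]
gripper_width: 0.302
6.75 [ 0.4565 -0.0332  0.0834] [ 0.13 -0.16 -0.04]
```

View pics/l4.png

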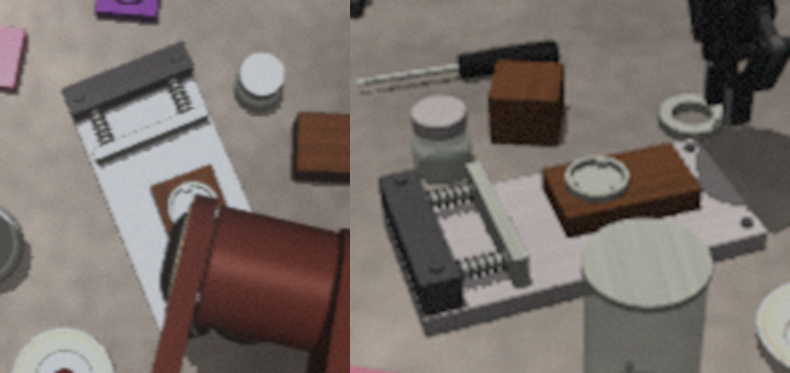

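```bash
python3 - <<'E'
import cv2,pickle
d=pickle.load(open("f4.pkl","rb"))
b=d["side"]["frame"][195:245,260:340,::-1]
cv2.imwrite("pics/s4.png",cv2.resize(b,None,fx=10,fy=10,interpolation=cv2.INTER_CUBIC))
E
```

```text
(no output)
```

View pics/s4.png

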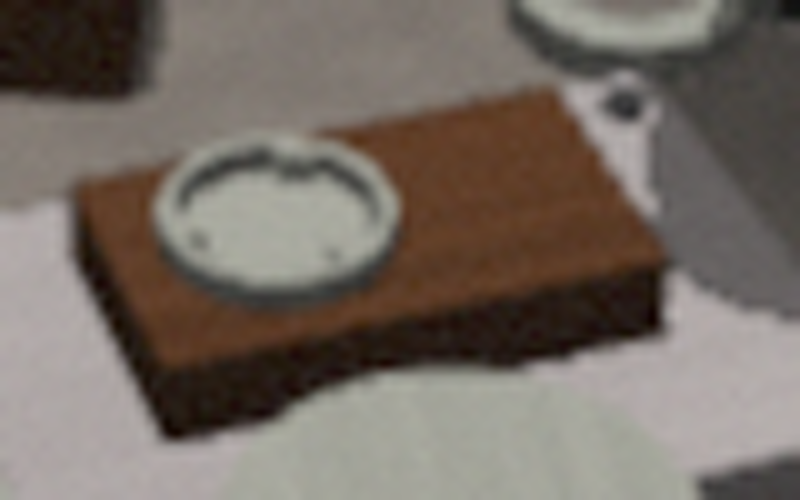

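```bash
python3 - <<'E'
import pickle,numpy as np
from h import *
s=pickle.load(open("f4.pkl","rb"))["side"]
S=lambda x,y:(260+(x+.5)/10-.5,195+(y+.5)/10-.5)
y=.385;u=np.array([np.cos(y),np.sin(y)]);n=np.array([-u[1],u[0]]);o=np.array([.531,.006])
c=[onz(s,*S(*p),.042)[:2] for p in((555,88),(665,258),(75,192),(165,370))]
for p in c: r=p-o; print((1e3*np.array([r@u,r@n])).round(1))
r=np.mean(c,0)-o; print("centre",(1e3*np.array([r@u,r@n])).round(1))
e=c[1]-c[0];f=c[3]-c[2];g=c[2]-c[0];h=c[3]-c[1]
print([round(float(np.degrees(a-y)),1) for a in(np.arctan2(-e[0],e[1]),np.arctan2(-f[0],f[1]),np.arctan2(g[1],g[0]),np.arctan2(h[1],h[0]))])
r=np.array([.4565,-.0332])-o;print("tcp",r@u,r@n)
E
```

```text
[-52.3 -37.6]
[-49.5  23.9]
[ 56.4 -38.6]
[58.4 22.1]
centre [ 3.2 -7.5]
[-2.6, -1.9, -0.5, -1.0]
tcp -0.08376840139465432 -0.008351342873099995
```

```bash
python3 -m crank '[[[-0.4,0,3,0,0],[-0.4,0,2,0,0],[-0.4,0,0.7,0,0],[-0.4,0,0,0,0]]]'; python3 -m crank '[[[-0.4,-0.7,0,0,0],[-0.4,-0.7,0,0,0],[-0.4,-0.6,0,0,0],[-0.4,0,0,0,0]]]'; python3 look.py 5
```

```text
time: 7.25
tool_pos: [0.456, -0.0332, 0.0261]
tool_rot: [0.135, -0.135, 0.694, -0.694]
contact_force: [0.1, 0.1, 0.2]
gripper_width: 0.303
time: 7.75
tool_pos: [0.4751, -0.0258, 0.0266]
tool_rot: [-0.135, 0.135, -0.694, 0.694]
contact_force: [-0.3, -0.1, -0.5]
gripper_width: 0.298
7.85 [ 0.4744 -0.0259  0.0263] [ 0.68 -0.1   0.34]
```

View pics/l5.png

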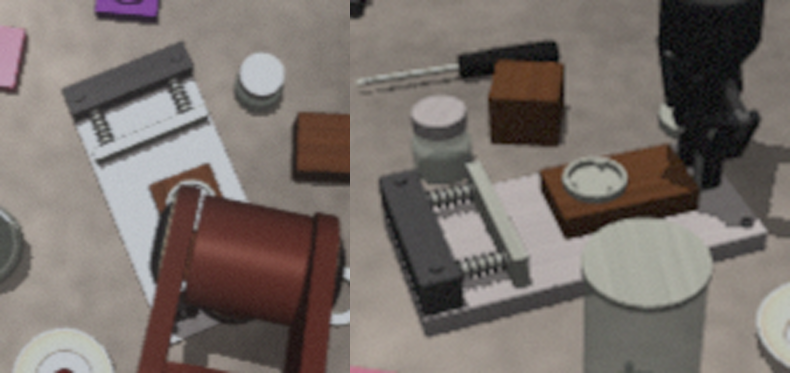

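Both fingers are behind the near end face, at side (322,210), just at contact. The plate lies flat. Now I push steadily along the jig axis.

```bash
python3 -m crank '[[[-0.4,-0.4,0,0,0],[-0.4,-0.4,0,0,0],[-0.4,-0.4,0,0,0],[-0.4,-0.4,0,0,0],[-0.4,-0.4,0,0,0],[-0.4,0,0,0,0]]]'; python3 -m crank '[[[-0.4,-0.4,0,0,0],[-0.4,-0.4,0,0,0],[-0.4,-0.4,0,0,0],[-0.4,0,0,0,0]]]'; python3 look.py 6
```

```text
time: 8.6
tool_pos: [0.4936, -0.0183, 0.0265]
tool_rot: [-0.136, 0.135, -0.694, 0.694]
contact_force: [-0.4, 0.7, 0.3]
gripper_width: 0.308
time: 9.1
tool_pos: [0.5047, -0.0138, 0.0265]
tool_rot: [-0.136, 0.135, -0.694, 0.694]
contact_force: [-0.9, -0.4, -0.2]
gripper_width: 0.298
9.2 [ 0.5045 -0.0138  0.0264] [0.29 0.65 0.34]
```

View pics/l6.png

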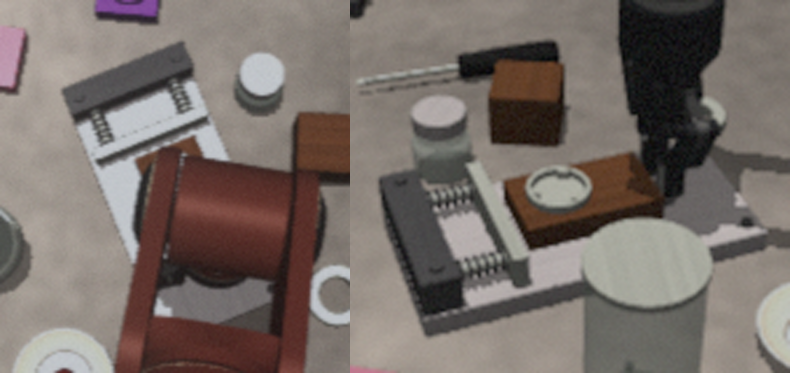

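```bash
python3 -m crank '[[[-0.4,-0.4,0,0,0],[-0.4,-0.4,0,0,0],[-0.4,-0.2,0,0,0],[-0.4,0,0,0,0]]]'; python3 -m crank '[[[-0.4,-0.2,0,0,0],[-0.4,-0.2,0,0,0],[-0.4,0,0,0,0]]]'; python3 -m crank '[[[-0.4,-0.2,0,0,0],[-0.4,-0.2,0,0,0],[-0.4,0,0,0,0]]]'; python3 look.py 7
```

```text
time: 9.7
tool_pos: [0.5137, -0.0101, 0.0263]
tool_rot: [0.135, -0.135, 0.694, -0.694]
contact_force: [0.3, -0.4, -0.8]
gripper_width: 0.298
time: 10.07
tool_pos: [0.5169, -0.0088, 0.0263]
tool_rot: [-0.135, 0.135, -0.694, 0.694]
contact_force: [-2.7, -2.3, 2.4]
gripper_width: 0.299
time: 10.45
tool_pos: [0.5198, -0.0076, 0.0262]
tool_rot: [-0.134, 0.136, -0.694, 0.694]
contact_force: [-5.9, -3.1, 3.8]
gripper_width: 0.296
10.55 [ 0.5199 -0.0076  0.0262] [-6.27 -2.78  4.06]
```

View pics/l7.png

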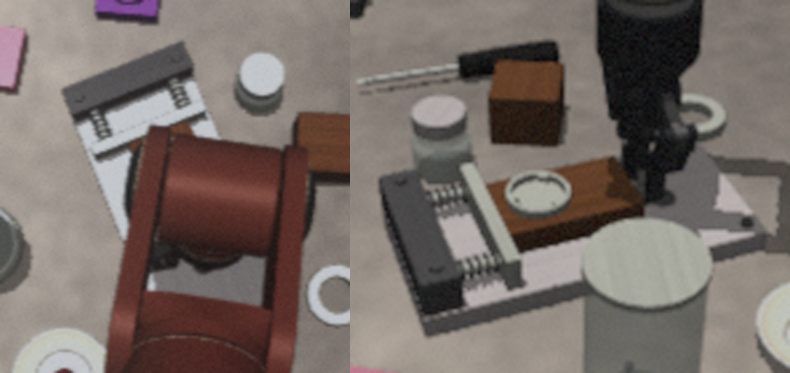

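```bash
python3 -m crank '[[[-0.4,-0.2,0,0,0],[-0.4,-0.1,0,0,0],[-0.4,0,0,0,0],[-0.4,0,0,0,0]]]'; python3 -m crank '[[[-0.4,-0.1,0,0,0],[-0.4,0,0,0,0],[-0.4,0,0,0,0]]]'; python3 look.py 8; python3 - <<'E'
import cv2,pickle
d=pickle.load(open("f8.pkl","rb"))
b=d["side"]["frame"][195:275,205:335,::-1]
cv2.imwrite("pics/s8.png",cv2.resize(b,None,fx=6,fy=6,interpolation=cv2.INTER_CUBIC))
E
```

```text
time: 11.05
tool_pos: [0.5218, -0.0069, 0.0262]
tool_rot: [-0.133, 0.137, -0.694, 0.694]
contact_force: [-9.9, -5.7, 7.3]
gripper_width: 0.3
time: 11.42
tool_pos: [0.5225, -0.0066, 0.0262]
tool_rot: [-0.133, 0.137, -0.694, 0.694]
contact_force: [-9.9, -5.0, 8.3]
gripper_width: 0.304
11.525 [ 0.5225 -0.0067  0.0262] [-10.97  -6.06   8.44]
```

View pics/s8.png

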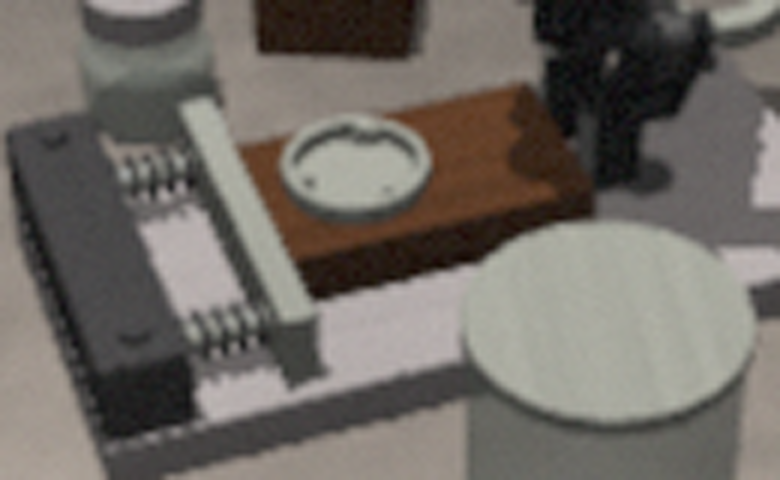

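```bash
python3 -m crank '[[[-0.4,0,-0.05,0,0],[-0.4,0,-0.05,0,0],[-0.4,0,0,0,0],[-0.4,0,0,0,0]]]'; python3 look.py 9; cat > rail.py <<'E'
import sys,cv2,pickle,numpy as np
from h import *
# rail shift: phase/template-free: 1D edge profile along projected jig x line across rail, at several jig y
d0=pickle.load(open("f0.pkl","rb"));d1=pickle.load(open(f"f{sys.argv[1]}.pkl","rb"))
y=.385;u=np.array([np.cos(y),np.sin(y)]);n=np.array([-u[1],u[0]]);o=np.array([.531,.006])
xs=np.arange(.085,.150,.00025)
for cam in ("side","top"):
    for jy in (-50,-45,-40,0,30,35,40,45,50,55):
        P=[]
        for d in(d0,d1):
            g=d[cam]; uv=np.array([proj(g,np.r_[o+x*u+jy/1e3*n,.0495]) for x in xs],np.float32)
            gray=cv2.cvtColor(g["frame"],cv2.COLOR_RGB2GRAY).astype(np.float32)
            p=cv2.remap(gray,uv[:,0][None],uv[:,1][None],cv2.INTER_CUBIC)[0]
            P.append(cv2.GaussianBlur(p[None],(1,1),0)[0])
        # rail profile: window around bar at untouched pos
        a=P[0]; w=slice(int(.008/.00025),int(.032/.00025)); L=w.stop-w.start; tpl=a[w]
        r=cv2.matchTemplate(P[1][None],tpl[None],cv2.TM_CCOEFF_NORMED)[0]; k=int(r.argmax())
        print(cam,jy,"shift mm",(k-w.start)*.25,"ncc",round(float(r[k]),3))
E
python3 rail.py 9
```

```text
time: 12.02
tool_pos: [0.5224, -0.0064, 0.0262]
tool_rot: [-0.133, 0.137, -0.694, 0.694]
contact_force: [-7.1, -5.3, 1.2]
gripper_width: 0.3
12.125 [ 0.5225 -0.0064  0.0262] [-7.04 -5.24  1.29]
side -50 shift mm 8.5 ncc 0.978
side -45 shift mm 8.25 ncc 0.999
side -40 shift mm 8.25 ncc 0.997
side 0 shift mm -8.0 ncc 0.523
side 30 shift mm 10.0 ncc 0.453
side 35 shift mm 10.25 ncc 0.314
side 40 shift mm 10.5 ncc 0.307
side 45 shift mm 10.5 ncc 0.345
side 50 shift mm 17.75 ncc 0.442
side 55 shift mm 10.5 ncc 0.454
top -50 shift mm 7.75 ncc 0.999
top -45 shift mm 8.25 ncc 0.99
top -40 shift mm 8.25 ncc 0.992
top 0 shift mm 15.5 ncc 0.969
top 30 shift mm 8.25 ncc 0.998
top 35 shift mm 8.5 ncc 0.985
top 40 shift mm 8.0 ncc 0.994
top 45 shift mm 8.25 ncc 0.984
top 50 shift mm 8.25 ncc 0.993
top 55 shift mm 8.0 ncc 0.999
```

Rail travel measures 8.2 mm in both cameras (about 6.6 N), equal across its width. I'm advancing about 4 mm more.

```bash
python3 -m crank '[[[-0.4,-0.1,-0.01,0,0],[-0.4,-0.1,-0.01,0,0],[-0.4,-0.1,-0.01,0,0],[-0.4,-0.1,-0.01,0,0],[-0.4,0,0,0,0],[-0.4,0,0,0,0]]]'; python3 look.py 10; python3 rail.py 10 | awk '$6>0.98'
```

```text
time: 12.88
tool_pos: [0.5251, -0.0053, 0.0263]
tool_rot: [-0.132, 0.138, -0.694, 0.694]
contact_force: [-10.1, -6.3, 2.1]
gripper_width: 0.299
12.975 [ 0.5251 -0.0053  0.0263] [-8.81 -6.24  1.85]
side -50 shift mm -5.5 ncc 0.895
side -45 shift mm 11.5 ncc 0.98
side -40 shift mm 11.5 ncc 0.996
side 0 shift mm -8.0 ncc 0.694
side 30 shift mm -6.5 ncc 0.641
side 35 shift mm -7.0 ncc 0.392
side 40 shift mm -8.0 ncc 0.534
side 45 shift mm -6.75 ncc 0.49
side 50 shift mm -6.75 ncc 0.394
side 55 shift mm 13.75 ncc 0.489
top -50 shift mm 11.0 ncc 0.998
top -45 shift mm 10.75 ncc 0.989
top -40 shift mm 11.25 ncc 0.985
top 0 shift mm 20.25 ncc 0.939
top 30 shift mm 11.25 ncc 0.996
top 35 shift mm 11.5 ncc 0.978
top 40 shift mm 11.0 ncc 0.988
top 45 shift mm 10.75 ncc 0.994
top 50 shift mm 11.25 ncc 0.979
top 55 shift mm 10.75 ncc 0.996
```

```bash
python3 -m crank '[[[-0.4,-0.1,-0.01,0,0],[-0.4,-0.08,-0.01,0,0],[-0.4,0,0,0,0],[-0.4,0,0,0,0],[-0.4,0,0,0,0],[-0.4,0,0,0,0],[-0.4,0,0,0,0],[-0.4,0,0,0,0]]]'; python3 look.py 11; python3 rail.py 11 | awk '$NF>0.97'; python3 - <<'E'
import cv2,pickle
d=pickle.load(open("f11.pkl","rb"))
b=d["side"]["frame"][195:275,205:335,::-1]
cv2.imwrite("pics/s11.png",cv2.resize(b,None,fx=6,fy=6,interpolation=cv2.INTER_CUBIC))
E
```

```text
time: 13.98
tool_pos: [0.5263, -0.0047, 0.0263]
tool_rot: [-0.132, 0.138, -0.694, 0.694]
contact_force: [-10.6, -7.2, 2.3]
gripper_width: 0.296
14.075 [ 0.5263 -0.0048  0.0263] [-10.54  -6.12   3.34]
side -40 shift mm 12.25 ncc 0.998
top -50 shift mm 12.25 ncc 0.996
top -45 shift mm 12.0 ncc 0.976
top -40 shift mm 12.5 ncc 0.993
top 30 shift mm 12.5 ncc 0.999
top 35 shift mm 12.5 ncc 0.997
top 40 shift mm 12.5 ncc 0.993
top 45 shift mm 12.5 ncc 0.987
top 50 shift mm 12.5 ncc 0.989
top 55 shift mm 12.5 ncc 0.999
```

View pics/s11.png

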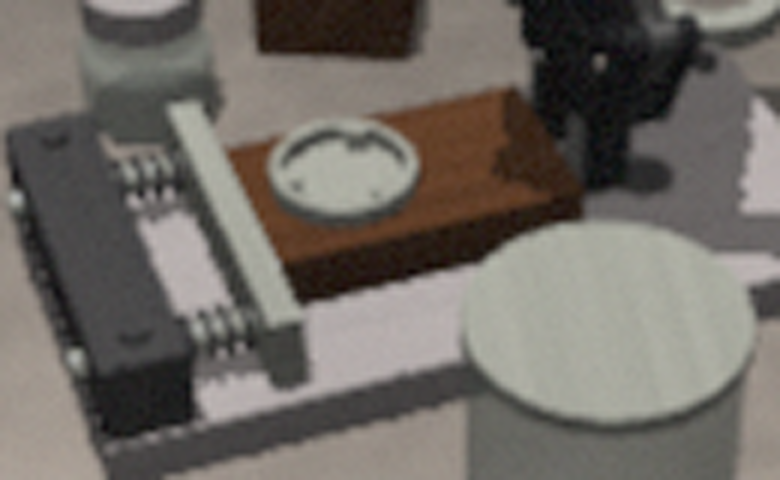

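View pics/l11.png

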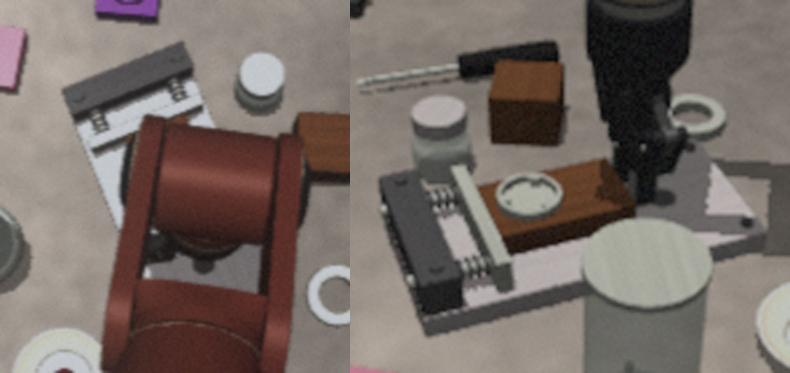

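```bash
python3 - <<'E'
import pickle,numpy as np
from h import *
s=pickle.load(open("f11.pkl","rb"))["side"]
S=lambda x,y:(205+(x+.5)/6-.5,195+(y+.5)/6-.5)
y=.385;u=np.array([np.cos(y),np.sin(y)]);n=np.array([-u[1],u[0]]);o=np.array([.531,.006])
c=[onz(s,*S(*p),.042)[:2] for p in((518,88),(583,192),(230,150),(285,262))]
for p in c: r=p-o; print((1e3*np.array([r@u,r@n])).round(1))
e=c[1]-c[0];f=c[3]-c[2];g=c[2]-c[0];h=c[3]-c[1]
print([round(float(np.degrees(a-y)),1) for a in(np.arctan2(-e[0],e[1]),np.arctan2(-f[0],f[1]),np.arctan2(g[1],g[0]),np.arctan2(h[1],h[0]))])
E
```

```text
[  4.1 -35.9]
[ 4.8 25.3]
[109.  -37.1]
[108.8  25. ]
[-0.7, 0.1, -0.7, -0.2]
```

```bash
python3 - <<'E'
from plant import *
s=state();print(s["time"],s["contact_force"].round(1))
print(job_done())
E
```

```text
14.075 [-10.5  -6.1   3.3]
the job is handed in; nothing more can be done
None
```

I pressed the near end of the walnut plate down with the shut fingers. I then pushed the plate endwise against the sprung rail with the half-open fingers, and handed the job in at 14.1 s while still holding that push.

- **Pin and flatness:** the press stopped hard at z = 42 mm, which is the top of a flat plate, under up to 27 N. In the side view the plate lay flat on the bed before and during the push. The pin itself was hidden under the plate, so I judge it sunk from that height.
- **Push force:** the rail moved 12.0–12.5 mm in both cameras, which is about 9.9 N. The wrist reads about 12 N along the push. I put the difference down to friction under the plate, but did not check it separately. The highest push I read was about 12.4 N, though forces were only read at the end of each move.
- **Squareness:** rail travel agreed to 0.5 mm across its width, and the plate's edges were within 0.7° of the jig axis, which is about the measuring noise.
- **Other objects:** the block, jar and ring gauge, and what shows of the glass case and screwdriver, looked unmoved in the last pictures. I did not measure this, and the dish is mostly outside those crops.

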